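# Shake the teal enamel bottle on the touch mixer and put it on display

### The job

Take the teal bottle of bead enamel and, holding it, press it squarely onto the middle of the sloped touch mixer's orange pad, keeping the pad fully down for at least one second without a break. Then stand the bottle upright in the middle of the narrow black pedestal, without dropping it, and let go. Leave the red bottle, the ribbon spool and the bead tray where they are.

Things in the scene. Friction and masses are not known exactly. Their poses are not given: they have to be found in the camera images.
- bottle: teal closed bottle, loose, about 120 g: round body 40 mm in diameter and 58 mm high, then a shoulder to a black cap 22 mm in diameter; 85 mm tall in all. Origin at the centre of its underside, z up along its axis. Starts upright on the table.
- red_bottle: bystander: red bottle of the same shape and size, loose. Origin at the centre of its underside.
- mixer: white touch mixer, fixed: base 170 x 130 mm, 45 mm high, with a head whose top slopes 35 degrees; its highest (far) edge is 135 mm above the table. Origin at the centre of its underside; its own -x side is the front, to which the sloped pad faces. Turned about the vertical by up to 0.3 rad.
- pad_top (a point): centre of the upper face of the mixer's flat orange pad, a disc of 52 mm diameter, 12 mm thick. Its z axis points out of the pad, 35 degrees from vertical leaning to the mixer's front; the pad sinks along -z. The face stands 23 mm above the dark steel collar (72 mm in diameter), about 129 mm above the table. The point moves with the pad.
- pad (a joint): travel of the sprung pad in m: 0 is up, 0.010 is fully down on its stop. The spring pushes back with 2 N at the top and 8 N fully down.
- pedestal_top (a point): centre of the flat top, a white disc 48 mm in diameter, of the narrow black display pedestal, fixed, 100 mm high (foot 90 mm in diameter). z up.
- spool: bystander: spool of blue ribbon standing on end, loose, 70 mm in diameter, 40 mm high. Origin at the centre of its underside.
- bead_tray: bystander: black bead tray with compartments, loose, 110 x 150 mm, 22 mm high. Origin at the centre of its underside.
Not all that is in view belongs to the job. Of the things like the bottle, leave any that is white; of the rest the smaller one is meant.

How it is judged:
On the way:
1. the held teal bottle presses the pad fully down (at least 8.5 mm of its 10 mm), its base square to the pad within 0.2 rad and centred within 14 mm, for 1 s without a break (value of joint pad above 0.0085 m and contact force between bottle and mixer above 3 N and contact force between the fingers and bottle above 1 N and angle between the z axis of bottle and the z axis of pad_top, either way round below 0.2 rad and distance between bottle and pad_top below 0.014 m), for 1 s.
At the end, for the whole second after the job is handed in: The teal bottle stands released, upright (0.12 rad) and at rest on the pedestal, within 13 mm of its centre and 6 mm of its top's height; the pad is up again (within 2 mm); red bottle, spool and bead tray are within 30 mm of where they began (horizontal distance between bottle and pedestal_top below 0.013 m and z of bottle in the frame of pedestal_top between -0.005 and 0.006 m and angle between bottle's own z axis and vertical below 0.12 rad and linear speed of bottle below 0.03 m/s and contact force between bottle and mixer below 0.1 N and value of joint pad below 0.002 m and distance of each of red_bottle, spool, bead_tray from where it was at the start of the episode below 0.03 m); the robot touches nothing.
It fails at once if a bystander (red bottle, spool, bead tray) is pushed more than 30 mm (distance of any of red_bottle, spool, bead_tray from where it was at the start of the episode above 0.03 m).
It fails at once if the red bottle is tipped over by more than 0.5 rad (angle between red_bottle's own z axis and vertical above 0.5 rad).
It fails at once if the teal bottle is dropped: out of the fingers and faster than 0.5 m/s (a fall of more than about 12 mm) (contact force between the fingers and bottle below 0.05 N and linear speed of bottle above 0.5 m/s).
It also fails if it takes over 48 s, if anything falls off the work surface, if the arm or the gripper's body presses on something with over 40 N, if the wrist force passes 120 N, or if a joint passes its speed limit or range.

### The arm

A 7-joint arm with a two-finger parallel gripper is mounted at the origin on the work surface. World frame = base frame: x ahead of the robot, y to its left, z up, the work surface at z = 0. Lengths are in m, angles in rad, forces in N, time in s.
With the tool pointing down it reaches from about 0.4 to 0.85 m from the base axis. Payload 4.5 kg.
Tool frame: the origin (TCP) lies on the centre line of the jaws, within the pads' length; the fingertips stand 17 mm ahead of it and the grasp point (between the pads) lies 2 mm behind it (r.tip_reach is the distance from the TCP to the fingertips, in m); z points along the fingers, y is the line along which they close (so a half turn about z gives the same grasp; the last joint's range is limited). The gripper opens to 88 mm and grips with 3 to 60 N. Pads are 18 mm wide; open, the fingers measure 123 mm over their backs; the gripper's body (75 mm by 187 mm) begins 45 mm behind the grasp point.
Start: joints at [-1.311, 0.689, -0.195, 1.565, 0.157, 0.902, -0.215], TCP at [0.14, 0.609, 0.256] pointing down, gripper open.
Joint ranges: [-3.01, 3.01], [-0.46, 2.08], [-1.47, 1.51], [0.13, 2.56], [-1, 4.14], [0.04, 2.09], [-2.66, 2.66]. Speed limits (rad/s): [2.57, 2.57, 3.14, 3.14, 3.14, 3.14, 3.14].

### API

Orientations are given as a unit quaternion [x, y, z, w].
In Python, from plant import r gives the robot as it stands.
- The arm moves only by the tool step_arm, never from a script. Its argument "steps" is a list of rows, each a list of 7 numbers: the shift along the tool's x, y, z in cm, then the turn, a rotation vector about the tool's x, y, z in degrees, then the gripper's target within -1 to 1 (shut at 1, half-way at 0, fully open at -1). A call has 1 to 8 rows; each row shifts and turns the commanded pose from where the row before left it, along the tool's axes as they then stand; what a row does not reach is not made up. A row lasts 1/8 s, in which the tool goes at most 62.5 mm and 10.7 degrees, less where a joint would pass 70% of its speed; a pose out of reach is approached as far as the arm can. A call with a gripper value outside its range is refused whole. The fingers move at their own pace and stop on an object; "force" is the grip in N (left out, the last holds). Time passes only in rows, so rows that do not move let the fingers close. It gives the time, the measured TCP pose, the force, the opening and the grip force at its end, in the units of the state.
- r.get_state(): the state, without advancing time (a new reading comes with each control period).
- r.snapshot(name): name is "side" or "top" or "wrist"; returns a dict with "pixels" (480x640x3 uint8, red, green, blue), "fx", "fy", "cx", "cy" (pixels), "cam_to_world" (4x4, takes a point from camera to world coordinates). Camera axes: x right, y down, z forward; pixel columns grow to the right and rows downward; lengths in m; the calibration is good to about 2 mm. The wrist camera is an equidistant fisheye: a pixel r from the principal point sees the ray r / f radians off the axis. A picture is of the moment at which its call begins. There is no depth.
- r.finish_job(): hands the job in; it is judged then, once.
The state is a dict: "clock": time; "q": joint angles; "qd": joint speeds; "joint_torque": joint torques, N m; "tool_pos": TCP position; "eef_rot": TCP orientation; "contact_force": force on the tool from outside, world axes, zero at the start; "moment": the same for the moment, N m; "opening": opening from 0.0 (shut) to 1.0 (fully open); "finger_force": force on a finger pad.
Only numpy, scipy, OpenCV 4.12 (cv2) and the standard library are available. Lean on these libraries where they do the work, as an engineer would, in place of code of your own. Each camera call takes 0.05 s, during which the arm holds its last target. There are 200 camera calls.

## Working session

There is one attempt and no reset: what is moved stays moved. The work goes in short steps, Python scripts to look and compute and a tool call to move; the robot and the scene stay as the last step left them, time stands still between calls to the robot, and variables do not carry over. Pictures are saved under pics/ and viewed, at most 10 in all, crops included, and the job is handed in when it is done.

Besides the shell and the picture viewer there is one more tool, called after "Emit:" as name(argument=value, ...), one argument or row to a line, values as JSON. step_arm: Moves the arm, as the interface text tells. Its arguments: {"type":"object","properties":{"steps":{"type":"array","items":{"type":"array","items":{"type":"number"}}},"force":{"type":"number"}},"required":["steps"]}

```bash
mkdir -p pics; ls; python3 - <<'E'
from plant import r
import cv2,numpy as np
for n in("top","side"):
    s=r.snapshot(n); cv2.imwrite(f"pics/{n}0.png",s["pixels"][:,:,::-1]); print(n,s["fx"],s["fy"],s["cx"],s["cy"],np.round(s["cam_to_world"],4).tolist())
st=r.get_state(); print(st["clock"],st["tool_pos"],st["eef_rot"],r.tip_reach)
E
```

```text
pics
top 452.1924607092915 452.1924607092915 317.071335759105 237.96834230917588 [[0.0048, -0.9927, 0.1203, 0.4513], [-0.9999, -0.0059, -0.0089, 0.0079], [0.0095, -0.1203, -0.9927, 1.0351], [0.0, 0.0, 0.0, 1.0]]
side 456.5151247807192 456.5151247807192 314.58178981707806 238.88919599935167 [[0.7965, -0.3295, 0.507, 0.1325], [-0.6042, -0.4661, 0.6463, -0.5148], [0.0234, -0.8211, -0.5703, 0.5957], [0.0, 0.0, 0.0, 1.0]]
0.1 [0.13985842 0.60860969 0.25501025] [ 1.12602715e-01  9.93639765e-01 -8.04174550e-04 -5.62174416e-06] 0.017
```

View pics/top0.png

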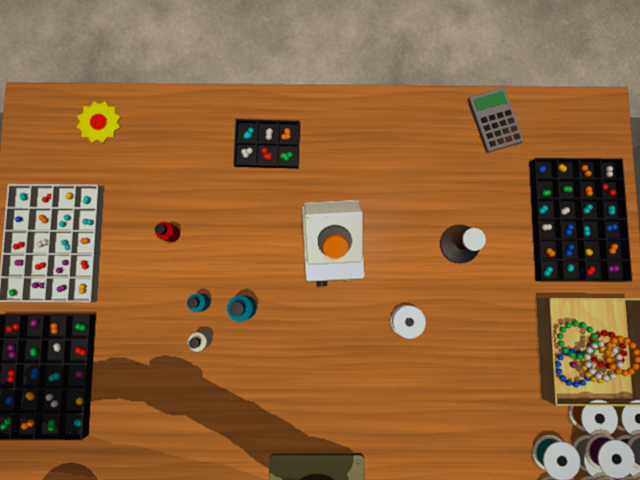

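View pics/side0.png

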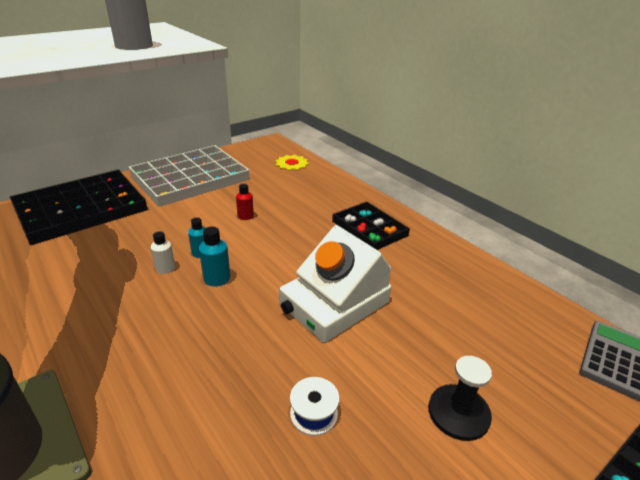

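Teal candidates: small teal (top 198,301; side 198,238), large teal (top 240,307; side 214,258), white (top 199,340; side 162,253). Red is at top 167,231. I choose the small teal bottle and check it in a close crop.

```bash
python3 - <<'E'
import cv2,numpy as np
t=cv2.imread("pics/top0.png");s=cv2.imread("pics/side0.png")
def c(i,x,y,w=66,h=50): return cv2.resize(i[y:y+h,x:x+w],(396,300),interpolation=cv2.INTER_CUBIC)
# origins; scale 6
a=np.hstack([c(t,185,285),c(s,180,215)]); b=np.hstack([c(t,300,210),c(t,435,215)])
cv2.imwrite("pics/crop1.png",np.vstack([a,b]))
d=np.hstack([c(s,303,230),c(s,440,345)])
hsv=cv2.cvtColor(t,cv2.COLOR_BGR2HSV)
for n,i,(x,y,w,h) in(("topPad",t,(300,210,66,60)),("sidePad",s,(300,230,70,60))):
    H=cv2.cvtColor(i[y:y+h,x:x+w],cv2.COLOR_BGR2HSV); m=cv2.inRange(H,(8,215,150),(16,255,255))
    k=cv2.connectedComponentsWithStats(m); j=1+np.argmax(k[2][1:,4]); print(n,k[3][j]+[x,y],k[2][j]+[x,y,0,0,0])
for n,i,(x,y,w,h) in(("topPed",t,(455,220,40,40)),("sidePed",s,(450,350,50,40))):
    m=cv2.inRange(i[y:y+h,x:x+w],(120,120,120),(255,255,255))
    k=cv2.connectedComponentsWithStats(m); j=1+np.argmax(k[2][1:,4]); print(n,k[3][j]+[x,y],k[2][j]+[x,y,0,0,0])
E
```

```text
topPad [334.80689655 246.12643678] [323 235  25  23 435]
sidePad [329.10496183 254.80916031] [316 243  28  25 524]
topPed [473.94272076 238.86634845] [463 228  23  23 419]
sidePed [473.39042821 369.44080605] [456 355  36  30 794]
```

View pics/crop1.png

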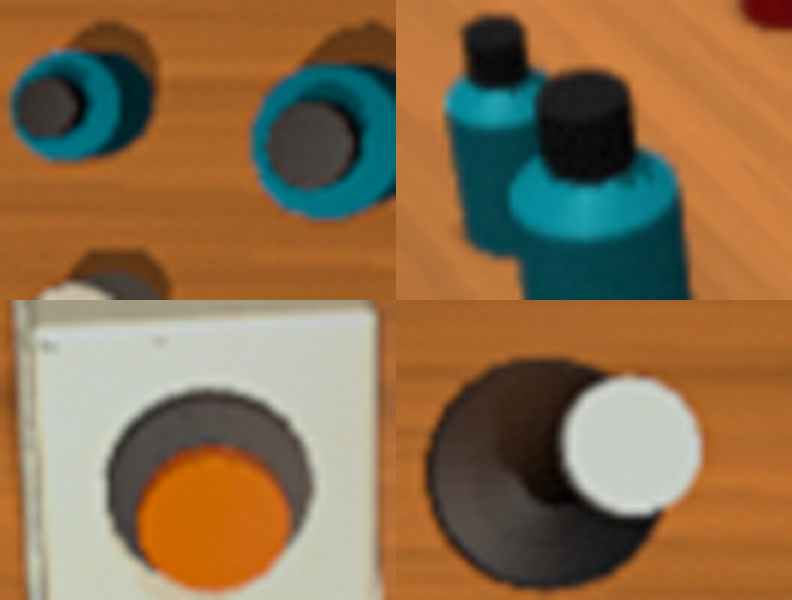

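The left half confirms the small teal bottle: its cap is at about (193,302.7) top and (196.6,220.3) side, with the larger one beside it. The orange pad is at (334.8,246.1) and the white pedestal disc at (473.9,238.9). Next I need the mixer's yaw.

```bash
cat > h.py <<'E'
from plant import r
import numpy as np
def ray(s,u,v):
    M=np.array(s["cam_to_world"]);d=M[:3,:3]@[(u-s["cx"])/s["fx"],(v-s["cy"])/s["fy"],1];return M[:3,3],d/np.linalg.norm(d)
def plane(s,u,v,z):
    o,d=ray(s,u,v);return o+d*(z-o[2])/d[2]
def tri(a,b):
    (o1,d1),(o2,d2)=a,b
    x=np.linalg.lstsq(np.c_[d1,-d2],o2-o1,rcond=None)[0];p,q=o1+x[0]*d1,o2+x[1]*d2
    return (p+q)/2,np.linalg.norm(p-q)
E
python3 - <<'E'
from h import *
import cv2
t=r.snapshot("top");s=r.snapshot("side")
for n,a,b,z in(("cap",(193,302.7),(196.6,220.3),.085),("pad",(334.8,246.1),(329.1,254.8),.129),("ped",(473.9,238.9),(473.4,369.4),.1)):
    p,e=tri(ray(t,*a),ray(s,*b));print(n,p.round(4),round(e,4),plane(t,*a,z).round(4),plane(s,*b,z).round(4))
print("red",plane(t,161,230,.085),"large",plane(t,237,309,.1),"white",plane(t,194,345,.085))
i=t["pixels"][:,:,::-1][190:290,290:380];j=s["pixels"][:,:,::-1][220:340,275:395]
cv2.imwrite("pics/mix.png",np.hstack([cv2.resize(i,(405,450),interpolation=2),cv2.resize(j,(395,450),interpolation=2)]))
E
```

```text
cap [0.4289 0.2565 0.0855] 0.0018 [0.4296 0.2562 0.085 ] [0.4284 0.2578 0.085 ]
pad [ 0.5438 -0.0352  0.1251] 0.0035 [ 0.5448 -0.036   0.129 ] [ 0.5389 -0.0383  0.129 ]
ped [ 0.5636 -0.3271  0.0995] 0.0031 [ 0.5646 -0.3282  0.1   ] [ 0.5616 -0.3265  0.1   ]
red [0.58147698 0.32943502 0.085     ] large [0.4176553  0.16226036 0.1       ] white [0.34369986 0.25094161 0.085     ]
```

View pics/mix.png

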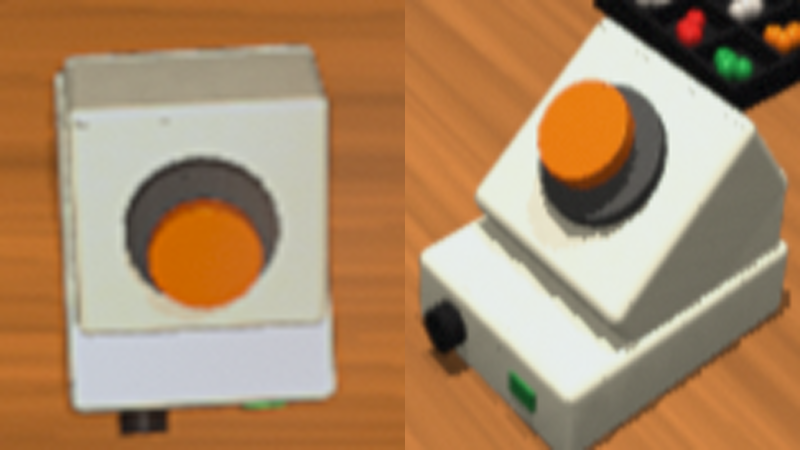

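Mixer crop: base front edge runs (75,409)→(334,393) and the head far edge (72,110)→(326,97), so yaw is about +0.06 rad. The pad centre is near (0.543,-0.036,0.128). I'll approach the small teal bottle with the jaw line at about 135°, so the gripper body clears the white and large teal bottles.

Emit:
step_arm(
  steps=[
    [-4.5,-3.5,0.7,0,0,0,-1],
    [-4.5,-3.5,0.7,0,0,0,-1],
    [-4.5,-3.5,0.7,0,0,0,-1],
    [-4.5,-3.5,0.7,0,0,0,-1],
    [-4.5,-3.5,0.7,0,0,0,-1],
    [-4.5,-3.5,0.7,0,0,0,-1],
    [-4.5,-3.5,0.7,0,0,0,-1],
    [-4.5,-3.5,0.7,0,0,0,-1],
  ],
  force=25,
)

```text
clock: 1.2
tool_pos: [0.4292, 0.2543, 0.1995]
eef_rot: [0.113, 0.994, 0.0, 0.0]
contact_force: [0.7, 1.0, 0.0]
opening: 1.001
finger_force: 0.0
```

Emit:
step_arm(
  steps=[
    [0,0,0,0,0,-9.7,-1],
    [0,0,0,0,0,-9.7,-1],
    [0,0,0,0,0,-9.7,-1],
    [0,0,0,0,0,-9.7,-1],
    [0,0,0,0,0,-9.7,-1],
    [0,0,0,0,0,-9.7,-1],
    [0,0,0,0,0,0,-1],
  ],
)

```text
clock: 2.08
tool_pos: [0.4281, 0.2555, 0.1996]
eef_rot: [-0.384, 0.923, 0.0, -0.0]
contact_force: [0.3, 0.8, -0.3]
opening: 1.004
finger_force: 0.0
```

```bash
cat >> h.py <<'E'
from scipy.spatial.transform import Rotation as Ro
def go(p,R=None):
    st=r.get_state();R0=Ro.from_quat(st["eef_rot"]);d=R0.inv().apply(np.array(p)-st["tool_pos"])*100
    print("shift cm",d.round(2),"norm",np.linalg.norm(d).round(2))
    if R is not None: print("turn deg",np.degrees((R0.inv()*R).as_rotvec()).round(2))
def fish(s,p):
    M=np.array(s["cam_to_world"]);c=M[:3,:3].T@(np.array(p)-M[:3,3]);th=np.arctan2(np.hypot(c[0],c[1]),c[2]);u=c[:2]/np.hypot(c[0],c[1])
    return s["cx"]+s["fx"]*th*u[0],s["cy"]+s["fy"]*th*u[1]
def fray(s,u,v,z):
    M=np.array(s["cam_to_world"]);x=np.array([(u-s["cx"])/s["fx"],(v-s["cy"])/s["fy"]]);th=np.hypot(*x)
    d=M[:3,:3]@np.r_[x/th*np.sin(th),np.cos(th)];return M[:3,3]+d*(z-M[2,3])/d[2]
E
python3 - <<'E'
from h import *
import cv2
st=r.get_state();print(st["clock"],st["tool_pos"],Ro.from_quat(st["eef_rot"]).as_matrix().round(3).tolist(),st["q"].round(2) if hasattr(st["q"],"round") else st["q"])
s=r.snapshot("wrist");cv2.imwrite("pics/w1.png",s["pixels"][:,:,::-1])
print(fish(s,[.429,.2565,.085]),fish(s,[.429,.2565,0]))
np.save("w1.npy",[s["fx"],s["fy"],s["cx"],s["cy"]]);np.save("w1M.npy",s["cam_to_world"])
E
```

```text
2.075 [0.42813456 0.25551507 0.1995642 ] [[-0.705, -0.709, -0.001], [-0.709, 0.705, 0.0], [0.0, 0.001, -1.0]] [-0.29  0.66 -0.54  1.99  0.55  0.64  1.16]
(np.float64(316.2512623648027), np.float64(241.59005586606764)) (np.float64(316.27121638383926), np.float64(214.7798519812219))
```

View pics/w1.png

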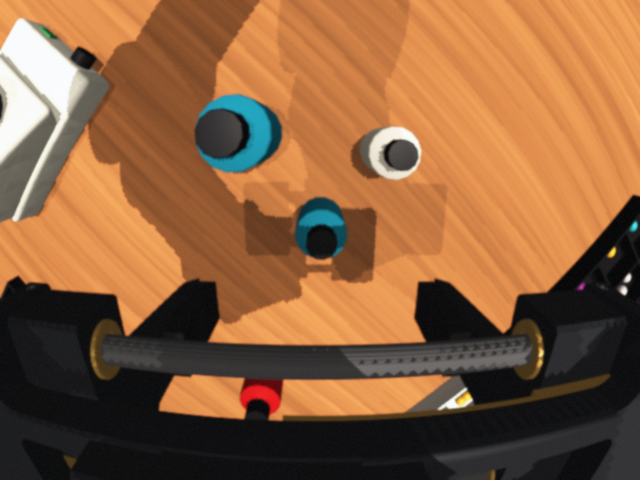

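Wrist view: the small teal cap is at (321,242), between the fingers (centre about u=316). The large teal is at (220,133), the white at (402,155), and both lie clear of the jaw line.

```bash
python3 - <<'E'
from h import *
K=np.load("w1.npy");s=dict(fx=K[0],fy=K[1],cx=K[2],cy=K[3],cam_to_world=np.load("w1M.npy"))
print(K,fray(s,321,241.5,.085),"white",fray(s,402,155,.085),"large",fray(s,220,133,.11))
p=fray(s,321,241.5,.085); go([p[0],p[1],.046])
E
```

```text
[371.64829954 371.64829954 316.43151615 237.54153875] [0.42665571 0.25875001 0.085     ] white [0.34655534 0.25435048 0.085     ] large [0.41673895 0.16337803 0.11      ]
shift cm [-0.12  0.32 15.36] norm 15.36
```

Emit:
step_arm(
  steps=[
    [-0.1,0.3,0,0,0,4,-1],
    [0,0,4,0,0,0,-1],
    [0,0,4,0,0,0,-1],
    [0,0,3,0,0,0,-1],
    [0,0,2.4,0,0,0,-1],
    [0,0,2,0,0,0,-1],
    [0,0,0,0,0,0,-1],
  ],
)

```text
clock: 3.0
tool_pos: [0.4261, 0.2583, 0.0448]
eef_rot: [-0.352, 0.936, -0.001, -0.001]
contact_force: [1.0, 0.4, 0.6]
opening: 1.001
finger_force: 0.0
```

Emit:
step_arm(
  steps=[
    [0,0,0,0,0,0,1],
    [0,0,0,0,0,0,1],
    [0,0,0,0,0,0,1],
    [0,0,0,0,0,0,1],
    [0,0,0,0,0,0,1],
    [0,0,0,0,0,0,1],
  ],
  force=25,
)

```text
clock: 3.75
tool_pos: [0.4267, 0.2586, 0.0458]
eef_rot: [-0.352, 0.936, 0.0, 0.0]
contact_force: [0.4, 0.4, 1.4]
opening: 0.443
finger_force: 25.0
```

Emit:
step_arm(
  steps=[
    [0,0,-3,0,0,0,1],
    [0,0,-5,0,0,0,1],
    [0,0,-5,0,0,0,1],
    [0,0,-5,0,0,0,1],
    [0,0,-3,0,0,0,1],
    [0,0,0,0,0,0,1],
  ],
)

```text
clock: 4.5
tool_pos: [0.4275, 0.259, 0.2575]
eef_rot: [-0.352, 0.936, 0.0, 0.002]
contact_force: [0.1, -0.2, -1.4]
opening: 0.445
finger_force: 25.0
```

```bash
cat >> h.py <<'E'
psi=.06;n=np.array([-np.sin(.6109)*np.cos(psi),-np.sin(.6109)*np.sin(psi),np.cos(.6109)])
ym=np.array([-np.sin(psi),np.cos(psi),0]);RP=Ro.from_matrix(np.c_[np.cross(ym,-n),ym,-n])
RV=Ro.from_matrix(np.c_[np.cross(ym,[0,0,-1]),ym,[0,0,-1]])
PAD=np.array([.543,-.036,.128]);PED=np.array([.5635,-.3275,.1])
E
python3 - <<'E'
from h import *
go(PAD+.126*n,RV)
print("tilt",np.degrees((RV.inv()*RP).as_rotvec()))
E
```

```text
shift cm [ 16.48 -25.37   2.57] norm 30.36
turn deg [ 0.05  0.25 37.79]
tilt [-2.01909740e-16 -3.50019917e+01 -4.03819480e-16]
```

Emit:
step_arm(
  steps=[
    [2.75,-4.2,0.4,0,0,0,1],
    [2.75,-4.2,0.4,0,0,0,1],
    [2.75,-4.2,0.4,0,0,0,1],
    [2.75,-4.2,0.4,0,0,0,1],
    [2.75,-4.2,0.4,0,0,0,1],
    [2.75,-4.2,0.4,0,0,0,1],
  ],
)

```text
clock: 5.25
tool_pos: [0.4679, -0.0415, 0.2301]
eef_rot: [-0.353, 0.936, 0.001, -0.001]
contact_force: [0.4, 0.8, -0.7]
opening: 0.445
finger_force: 25.0
```

Emit:
step_arm(
  steps=[
    [0,0,0,0,0,9.5,1],
    [0,0,0,0,0,9.5,1],
    [0,0,0,0,0,9.5,1],
    [0,0,0,0,0,9.3,1],
    [0,0,0,0,-9,0,1],
    [0,0,0,0,-9,0,1],
    [0,0,0,0,-9,0,1],
    [0,0,0,0,-8,0,1],
  ],
)

```text
clock: 6.25
tool_pos: [0.4288, -0.0472, 0.2085]
eef_rot: [-0.037, 0.994, -0.01, 0.107]
contact_force: [-0.0, 0.4, -2.0]
opening: 0.444
finger_force: 25.0
```

```bash
python3 - <<'E'
from h import *
import cv2
st=r.get_state();print(st["clock"],st["tool_pos"],Ro.from_quat(st["eef_rot"]).as_matrix()[:,2],n)
go(PAD+.066*n,RP)
t=r.snapshot("top");s=r.snapshot("side");w=r.snapshot("wrist")
i=s["pixels"][:,:,::-1][170:320,255:415];cv2.imwrite("pics/pre.png",np.hstack([cv2.resize(i,(427,400),interpolation=2),cv2.resize(w["pixels"][:,:,::-1],(373,400))[:,:] if 0 else cv2.resize(w["pixels"][100:400,180:460,::-1],(373,400))]))
print("pad in wrist",fish(w,PAD),"base", fish(w,st["tool_pos"]-.046*n))
E
```

```text
6.25 [ 0.42884385 -0.04721958  0.20847611] [ 0.21304972 -0.01132476 -0.97697572] [-0.57257273 -0.03439565  0.81913211]
shift cm [-6.95  0.42  4.2 ] norm 8.13
turn deg [ -1.17 -22.77   1.23]
pad in wrist (np.float64(323.97638445099375), np.float64(365.80296786766155)) base (np.float64(318.68519241704973), np.float64(312.88269909180934))
```

View pics/pre.png

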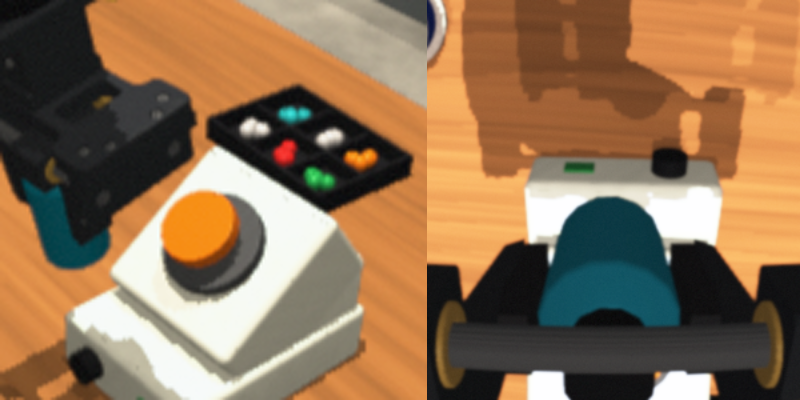

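The tilt stopped at 12° and the tool drifted back 4 cm, so I'll check for a joint limit.

```bash
python3 - <<'E'
from h import *
st=r.get_state();print(st["q"].round(3),st["qd"].round(3),st["tool_pos"])
E
ls .; python3 -c "
import plant,inspect;print([x for x in dir(plant.r) if x[0]!='_'])"
```

```text
[ 0.257  0.511 -0.39   2.354  1.167  0.229  0.442] [-0.016 -0.014  0.024 -0.037 -0.068 -0.012  0.051] [ 0.4295484  -0.04717444  0.20887975]
h.py
pics
w1.npy
w1M.npy
['Unreachable', 'finish_job', 'get_state', 'snapshot', 'tip_reach']
```

Joints aren't at limits, but j6 is nearing zero, so the tool is almost aligned with the forearm and needs an elbow swing. I'll turn slowly and restore position as I go.

Emit:
step_arm(
  steps=[
    [-0.65,0.05,0,0,-2.5,0,1],
    [-0.65,0.05,0,0,-2.5,0,1],
    [-0.65,0.05,0,0,-2.5,0,1],
    [-0.65,0.05,0,0,-2.5,0,1],
    [-0.65,0.05,0,0,-2.5,0,1],
    [-0.65,0.05,0,0,-2.5,0,1],
    [-0.65,0.05,0,0,-2.5,0,1],
    [-0.65,0.05,0,0,-2.5,0,1],
  ],
)

```text
clock: 7.4
tool_pos: [0.4761, -0.0417, 0.2264]
eef_rot: [-0.037, 0.962, -0.006, 0.271]
contact_force: [-0.3, 0.1, -0.2]
opening: 0.447
finger_force: 25.0
```

```bash
cat > st.py <<'E'
from h import *
st=r.get_state();z=-Ro.from_quat(st["eef_rot"]).as_matrix()[:,2];print(st["clock"],st["q"].round(3),"tip err rad",np.arccos(z@n).round(3),"base in pad frame mm",(1000*(RP.inv().apply(st["tool_pos"]-.046*z-PAD))*[1,1,-1]).round(1),st["contact_force"])
go(PAD+.106*n,RP)
E
python3 st.py
```

```text
7.4 [ 0.506  0.61  -0.815  2.498  2.247  0.609 -0.639] tip err rad 0.067 base in pad frame mm [ 1.4 -2.7 73.2] [-0.26214058  0.10831694 -0.21872096]
shift cm [0.06 0.2  1.31] norm 1.33
turn deg [-1.21 -3.64  1.34]
```

The wrist swung through; now I fine-align.

Emit:
step_arm(
  steps=[
    [0,0.1,0.5,-0.6,-1.8,0.7,1],
    [0,0.1,0.5,-0.6,-1.8,0.7,1],
    [0,0,0.3,0,0,0,1],
    [0,0,0,0,0,0,1],
  ],
)

```text
clock: 7.9
tool_pos: [0.4835, -0.0389, 0.2157]
eef_rot: [-0.028, 0.953, 0.009, 0.301]
contact_force: [-0.2, 0.9, -1.7]
opening: 0.442
finger_force: 25.0
```

```bash
cat >> st.py <<'E'
import cv2,sys
if len(sys.argv)>1:
    s=r.snapshot("side");t=r.snapshot("top")
    a=s["pixels"][:,:,::-1][190:310,260:400];b=t["pixels"][:,:,::-1][190:310,265:405]
    cv2.imwrite(sys.argv[1],np.hstack([cv2.resize(a,(400,343),interpolation=2),cv2.resize(b,(400,343),interpolation=2)]))
E
python3 st.py pics/al.png
```

```text
7.9 [ 0.542  0.697 -0.892  2.544  2.356  0.76  -0.742] tip err rad 0.0 base in pad frame mm [-1.5  0.7 60. ] [-0.20000918  0.9097473  -1.7485906 ]
shift cm [ 0.15 -0.07 -0.  ] norm 0.17
turn deg [ 0.02 -0.01 -0.03]
```

View pics/al.png

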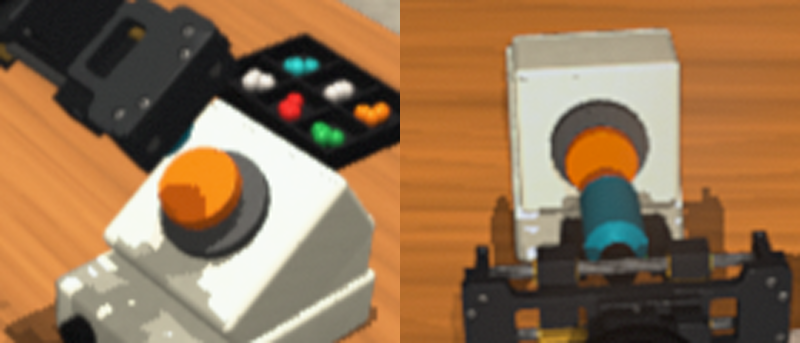

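Side and top crops show the bottle square above the pad (base near top-crop (612,190), pad (603,165)), within about 2 mm sideways. I'll move in gradually and watch j4.

Emit:
step_arm(
  steps=[
    [0.1,0,0.7,0,0,0,1],
    [0,0,0.7,0,0,0,1],
    [0,0,0.7,0,0,0,1],
    [0,0,0,0,0,0,1],
  ],
)

```text
clock: 8.5
tool_pos: [0.495, -0.0377, 0.1979]
eef_rot: [-0.028, 0.953, 0.01, 0.301]
contact_force: [-0.7, -0.4, -0.2]
opening: 0.443
finger_force: 25.0
```

```bash
python3 st.py
```

```text
8.5 [ 0.526  0.757 -0.882  2.531  2.38   0.807 -0.745] tip err rad 0.003 base in pad frame mm [-0.8  1.3 38.9] [-0.65700465 -0.39600681 -0.16285946]
shift cm [ 0.07 -0.11 -2.12] norm 2.12
turn deg [ 0.12  0.1  -0.08]
```

Emit:
step_arm(
  steps=[
    [0,0,0.8,0,0,0,1],
    [0,0,0.8,0,0,0,1],
    [0,0,0.8,0,0,0,1],
    [0,0,0.6,0,0,0,1],
    [0,0,0.2,0,0,0,1],
    [0,0,0,0,0,0,1],
  ],
  force=35,
)

```text
clock: 9.25
tool_pos: [0.5131, -0.0366, 0.1723]
eef_rot: [-0.028, 0.953, 0.01, 0.302]
contact_force: [-0.4, -0.1, -0.6]
opening: 0.444
finger_force: 35.0
```

```bash
python3 st.py pics/al2.png
```

```text
9.25 [ 0.505  0.835 -0.861  2.5    2.409  0.855 -0.736] tip err rad 0.003 base in pad frame mm [-1.1  1.3  7.4] [-0.38443599 -0.06481409 -0.61772142]
shift cm [ 0.08 -0.11 -5.26] norm 5.26
turn deg [ 0.11  0.13 -0.06]
```

View pics/al2.png

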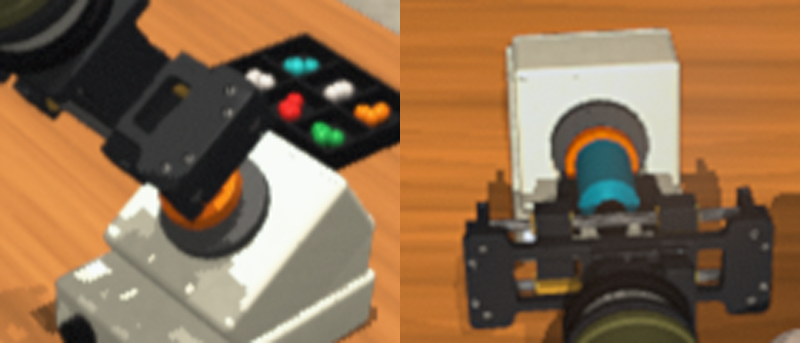

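Top crop: pad margin is 12 px left of the bottle and 5 px right of it, so I shift +2 mm in tool y; fore-aft looks fine. Then press.

Emit:
step_arm(
  steps=[
    [-0.1,0.2,0,0,0,0,1],
    [0,0,0.4,0,0,0,1],
    [0,0,0.3,0,0,0,1],
    [0,0,0.3,0,0,0,1],
    [0,0,0,0,0,0,1],
  ],
  force=45,
)

```text
clock: 9.98
tool_pos: [0.5198, -0.0342, 0.1648]
eef_rot: [-0.028, 0.953, 0.01, 0.302]
contact_force: [-2.2, 0.4, 2.6]
opening: 0.437
finger_force: 45.0
```

Emit:
step_arm(
  steps=[
    [0,0,0.3,0,0,0,1],
    [0,0,0.3,0,0,0,1],
    [0,0,0,0,0,0,1],
  ],
)

```text
clock: 10.35
tool_pos: [0.523, -0.034, 0.1603]
eef_rot: [-0.029, 0.953, 0.01, 0.302]
contact_force: [-4.1, -0.8, 8.9]
opening: 0.445
finger_force: 45.0
```

```bash
python3 st.py
```

```text
10.35 [ 0.491  0.87  -0.851  2.48   2.419  0.875 -0.731] tip err rad 0.004 base in pad frame mm [-2.4  3.2 -8.1] [-4.06159241 -0.79862765  8.89145091]
shift cm [ 0.2  -0.31 -6.82] norm 6.83
turn deg [ 0.09  0.19 -0.01]
```

Emit:
step_arm(
  steps=[
    [0,0,0.2,0,0,0,1],
    [0,0,0.1,0,0,0,1],
    [0,0,0,0,0,0,1],
  ],
)

```text
clock: 10.72
tool_pos: [0.5232, -0.034, 0.1599]
eef_rot: [-0.03, 0.952, 0.009, 0.303]
contact_force: [-19.3, -3.7, 33.7]
opening: 0.439
finger_force: 45.0
```

Hard on the stop (about 39 N). Back off a hair and hold.

Emit:
step_arm(
  steps=[
    [0,0,-0.1,0,0,0,1],
    [0,0,0,0,0,0,1],
    [0,0,0,0,0,0,1],
    [0,0,0,0,0,0,1],
    [0,0,0,0,0,0,1],
    [0,0,0,0,0,0,1],
    [0,0,0,0,0,0,1],
    [0,0,0,0,0,0,1],
  ],
)

```text
clock: 11.72
tool_pos: [0.5231, -0.034, 0.16]
eef_rot: [-0.03, 0.953, 0.009, 0.303]
contact_force: [-13.0, -3.1, 25.2]
opening: 0.441
finger_force: 45.0
```

Emit:
step_arm(
  steps=[
    [0,0,0,0,0,0,1],
    [0,0,0,0,0,0,1],
    [0,0,0,0,0,0,1],
    [0,0,0,0,0,0,1],
    [0,0,0,0,0,0,1],
  ],
)

```text
clock: 12.35
tool_pos: [0.5231, -0.0339, 0.16]
eef_rot: [-0.03, 0.953, 0.009, 0.303]
contact_force: [-12.3, -2.7, 25.6]
opening: 0.441
finger_force: 45.0
```

```bash
python3 st.py
```

```text
12.35 [ 0.491  0.871 -0.852  2.481  2.421  0.878 -0.73 ] tip err rad 0.005 base in pad frame mm [-2.4  3.3 -8.5] [-12.30532599  -2.67993945  25.63457698]
shift cm [ 0.19 -0.31 -6.85] norm 6.86
turn deg [0.09 0.27 0.12]
```

Held about 1.6 s at 28 N with the pad on its stop. Retreat along the pad normal, then untilt.

Emit:
step_arm(
  steps=[
    [0,0,-0.5,0,0,0,1],
    [0,0,-1,0,0,0,1],
    [0,0,-1.5,0,0,0,1],
    [0,0,-1.5,0,0,0,1],
    [0,0,-1.5,0,0,0,1],
    [0,0,-1.5,0,0,0,1],
    [0,0,-1.5,0,0,0,1],
  ],
  force=35,
)

```text
clock: 13.22
tool_pos: [0.4717, -0.0373, 0.2327]
eef_rot: [-0.029, 0.953, 0.01, 0.302]
contact_force: [-0.2, 0.4, -0.9]
opening: 0.445
finger_force: 35.0
```

Emit:
step_arm(
  steps=[
    [0,0,-0.3,0,2.5,0,1],
    [0,0,-0.3,0,2.5,0,1],
    [0,0,-0.3,0,2.5,0,1],
    [0,0,-0.3,0,2.5,0,1],
    [0,0,-0.3,0,2.5,0,1],
    [0,0,-0.3,0,2.5,0,1],
    [0,0,-0.3,0,2.5,0,1],
    [0,0,0,0,2.5,0,1],
  ],
)

```text
clock: 14.22
tool_pos: [0.4601, -0.0407, 0.246]
eef_rot: [-0.03, 0.989, -0.0, 0.144]
contact_force: [-0.2, -0.3, -0.6]
opening: 0.445
finger_force: 35.0
```

```bash
sed -i 's/^go(.*/go(PED+[0,0,.146],RV)/' st.py; python3 st.py
```

```text
14.225 [ 0.338  0.459 -0.502  2.288  1.011  0.275  0.584] tip err rad 0.322 base in pad frame mm [ 1.480e+01 -1.000e-01  1.007e+02] [-0.17443714 -0.27969844 -0.58771078]
shift cm [ -8.2  -29.24   2.72] norm 30.49
turn deg [-0.52 16.57 -0.  ]
```

Emit:
step_arm(
  steps=[
    [0,0,0,0,4.1,0,1],
    [0,0,0,0,4.1,0,1],
    [0,0,0,0,4.1,0,1],
    [0,0,0,0,4.2,0,1],
    [0,0,0,0,0,0,1],
  ],
)

```text
clock: 14.85
tool_pos: [0.4617, -0.0408, 0.2456]
eef_rot: [-0.028, 1.0, -0.004, 0.002]
contact_force: [-0.0, 0.5, -1.3]
opening: 0.439
finger_force: 35.0
```

```bash
python3 st.py
```

```text
14.85 [ 0.477  0.587 -0.772  2.035  0.611  0.757  0.954] tip err rad 0.607 base in pad frame mm [ 25.4  -0.3 105.3] [-0.01381358  0.54872101 -1.26377168]
shift cm [ -8.53 -29.2    0.21] norm 30.42
turn deg [-0.41  0.25 -0.18]
```

Emit:
step_arm(
  steps=[
    [-1.1,-3.7,0,0,0,0,1],
    [-1.1,-3.7,0,0,0,0,1],
    [-1.1,-3.7,0,0,0,0,1],
    [-1.1,-3.7,0,0,0,0,1],
    [-1.1,-3.7,0,0,0,0,1],
    [-1.1,-3.7,0,0,0,0,1],
    [-1.1,-3.7,0,0,0,0,1],
    [-0.8,-3.3,0,0,0,0,1],
  ],
)

```text
clock: 15.85
tool_pos: [0.5622, -0.329, 0.2482]
eef_rot: [-0.029, 1.0, -0.005, 0.002]
contact_force: [0.1, 0.5, -1.8]
opening: 0.445
finger_force: 35.0
```

Emit:
step_arm(
  steps=[
    [0,0,2,0,0,0,1],
    [0,0,2,0,0,0,1],
    [0,0,2,0,0,0,1],
    [0,0,1.5,0,0,0,1],
    [0,0,0,0,0,0,1],
  ],
)

```text
clock: 16.48
tool_pos: [0.5619, -0.3277, 0.1715]
eef_rot: [-0.029, 1.0, -0.004, 0.0]
contact_force: [0.2, -0.6, -0.9]
opening: 0.44
finger_force: 35.0
```

```bash
cat > pd.py <<'E'
from h import *
import cv2
go(PED+[0,0,.046],RV);st=r.get_state();print(st["clock"],st["tool_pos"],st["q"].round(2))
s=r.snapshot("side");t=r.snapshot("top")
a=s["pixels"][:,:,::-1][320:440,420:540];b=t["pixels"][:,:,::-1][180:300,420:540]
cv2.imwrite("pics/ped.png",np.hstack([cv2.resize(x,(400,400),interpolation=2) for x in (a,b)]))
E
python3 pd.py
```

```text
shift cm [-0.16  0.03  2.55] norm 2.55
turn deg [-0.42 -0.01 -0.08]
16.475 [ 0.5619324  -0.32770563  0.17149841] [ 0.82  0.91 -0.72  1.55  0.7   0.95  1.5 ]
```

View pics/ped.png

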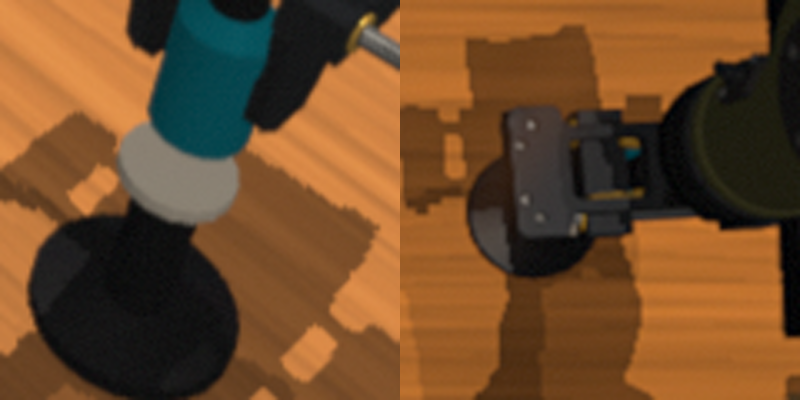

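Side crop: the bottle base ends (150,108)–(248,140), so centre is about (199,124), above the white disc; the top view is hidden by the arm.

```bash
python3 - <<'E'
from h import *
s=r.snapshot("side");print(plane(s,479.7,357.2,.1255),plane(s,473.4,369.4,.1),r.get_state()["tool_pos"])
E
```

```text
[ 0.56326637 -0.32854544  0.1255    ] [ 0.56162548 -0.32649107  0.1       ] [ 0.56338668 -0.32826498  0.17375451]
```

Emit:
step_arm(
  steps=[
    [0,0.1,0.8,-0.4,0,0,1],
    [0,0,0.8,0,0,0,1],
    [0,0,0.4,0,0,0,1],
    [0,0,0.2,0,0,0,1],
    [0,0,0,0,0,0,1],
  ],
)

```text
clock: 17.25
tool_pos: [0.5628, -0.3274, 0.151]
eef_rot: [-0.029, 1.0, -0.001, 0.001]
contact_force: [-0.3, -0.3, -0.8]
opening: 0.443
finger_force: 35.0
```

Emit:
step_arm(
  steps=[
    [0,0,0.15,0,0,0,1],
    [0,0,0.15,0,0,0,1],
    [0,0,0,0,0,0,1],
  ],
)

```text
clock: 17.62
tool_pos: [0.5627, -0.3275, 0.148]
eef_rot: [-0.029, 1.0, -0.001, 0.001]
contact_force: [-0.3, -0.1, -1.5]
opening: 0.44
finger_force: 35.0
```

Emit:
step_arm(
  steps=[
    [0,0,0.15,0,0,0,1],
    [0,0,0,0,0,0,1],
    [0,0,0,0,0,0,1],
  ],
)

```text
clock: 18.0
tool_pos: [0.5627, -0.3275, 0.1465]
eef_rot: [-0.029, 1.0, -0.001, 0.001]
contact_force: [0.4, -0.7, 0.3]
opening: 0.44
finger_force: 35.0
```

Emit:
step_arm(
  steps=[
    [0,0,0.1,0,0,0,1],
    [0,0,0,0,0,0,1],
    [0,0,0,0,0,0,1],
  ],
)

```text
clock: 18.38
tool_pos: [0.563, -0.3275, 0.1459]
eef_rot: [-0.029, 1.0, -0.001, 0.001]
contact_force: [-0.5, 0.7, 3.1]
opening: 0.44
finger_force: 35.0
```

Contact made (about 4 N). Release gently.

Emit:
step_arm(
  steps=[
    [0,0,0,0,0,0,0.5],
    [0,0,0,0,0,0,0.1],
    [0,0,0,0,0,0,0.0],
    [0,0,0,0,0,0,-0.1],
    [0,0,0,0,0,0,-0.3],
    [0,0,0,0,0,0,-0.6],
    [0,0,0,0,0,0,-0.8],
    [0,0,0,0,0,0,-0.8],
  ],
  force=5,
)

```text
clock: 19.38
tool_pos: [0.5628, -0.3275, 0.1456]
eef_rot: [-0.029, 1.0, -0.001, 0.001]
contact_force: [-0.2, -0.2, -0.6]
opening: 0.901
finger_force: 0.0
```

Emit:
step_arm(
  steps=[
    [0,0,-1,0,0,0,-0.8],
    [0,0,-2,0,0,0,-0.8],
    [0,0,-3,0,0,0,-0.8],
    [0,0,-4,0,0,0,-0.8],
    [0,0,-3,0,0,0,-0.8],
    [0,0,0,0,0,0,-0.8],
    [0,0,0,0,0,0,-0.8],
  ],
)

```text
clock: 20.25
tool_pos: [0.562, -0.3273, 0.2756]
eef_rot: [-0.029, 1.0, -0.001, 0.001]
contact_force: [0.4, 0.9, -0.3]
opening: 0.899
finger_force: 0.0
```

```bash
sed -i 's#pics/ped.png#pics/end.png#;s/\[320:440,420:540\]/[290:410,420:540]/' pd.py; python3 pd.py
```

```text
shift cm [-0.13 -0.   12.96] norm 12.96
turn deg [-0.11  0.1  -0.13]
20.25 [ 0.56201069 -0.3273274   0.27555072] [ 0.85  0.8  -0.79  1.44  0.59  1.14  1.59]
```

View pics/end.png

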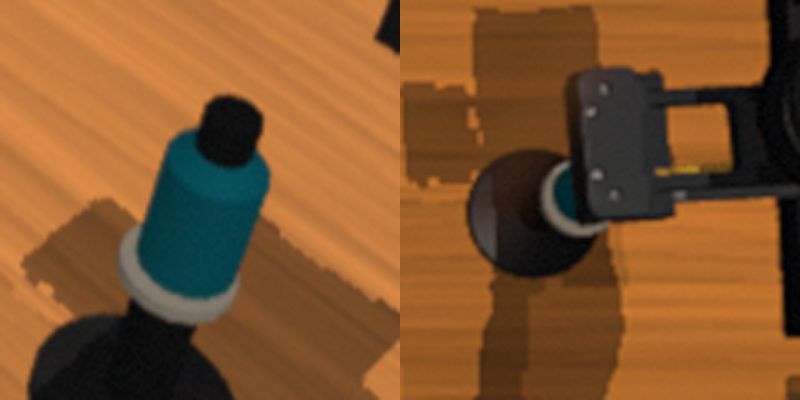

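The side crop shows the bottle upright and centred on the white disc (base centre about (188,270)). The gripper is clear above it, so I hand in.

```bash
python3 -c "
from plant import r;print(r.finish_job())"
```

```text
the job is handed in; nothing more can be done
None
```

I pressed the small teal bottle onto the mixer's pad for about 1.6 s at roughly 28 N, against its stop, then stood it upright near the centre of the pedestal, released it and handed the job in at about 20 s; no verdict was returned.

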